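# Sort test specimens and check weights on the lab bench

### The arm

A 6-joint arm with a two-finger parallel gripper is mounted at the origin on the work surface. World frame = base frame: x ahead of the robot, y to its left, z up, the work surface at z = 0. Lengths are in m, angles in rad, forces in N, time in s.
With the tool pointing down it reaches from about 0.3 to 0.875 m from the base axis. Payload 4.2 kg.
Tool frame: the origin (TCP) lies midway between the tips of the shut fingers; the grasp point (between the pads) lies 19 mm behind it; z points along the fingers, y is the direction in which the jaws open and shut (so a half turn about z gives the same grasp; the last joint's range is limited). The gripper opens to 85 mm and grips with 20 to 120 N. Pads are 22 mm wide; open, the fingers measure 114 mm over their backs; the gripper's body (76 mm by 85 mm) begins 54 mm behind the grasp point. The pads swing forward as they close: fully open they stand 13 mm farther back than shut.
Start: joints at [1.251, 0.32, 1.565, -0, 1.257, -0.02], TCP at [0.17, 0.549, 0.231] pointing down, gripper open.
Joint ranges: [-3.11, 3.11], [-0.84, 2.01], [0.21, 2.61], [-1.34, 4.49], [0.05, 2.63], [-2.56, 2.56]. Speed limits (rad/s): [2.57, 2.57, 3.14, 3.14, 3.14, 3.14].

### API

Orientations are given as a unit quaternion [x, y, z, w].
In Python, from plant import arm, imaging, nets gives the robot as it stands. The module is installed in compiled form; this text tells all that it offers. Calls block until the motion is done:
- arm.goto(position, orientation): joint-space move of the TCP to a pose.
- arm.move_straight(position, rot=None, max_speed=0.15, until_force=None): straight line of the TCP; rot=None keeps the orientation; max_speed is the mean speed in m/s. With until_force (N) it stops when the force on the tool has changed by that much, and returns True; else False.
- arm.movej(angles): joint-space move.
- arm.grip(opening, f_grip=None): opening from 0.0 (shut) to 1.0 (fully open); f_grip is the grip in N (None keeps the last); returns when the fingers have stopped.
- arm.pause(seconds).
- arm.ik(position, orientation): joint angles nearest the present ones, or None.
- imaging.get_image(name): name is "scene" or "top"; returns the picture (480x640x3 uint8, red, green, blue); there is no depth.
- imaging.get_calibration(name): a dict with "K" (3x3 intrinsics, pixels), "k1" (the pictures are not rectified: a ray, as slopes to the right and down, at radius r is drawn at 1 + k1 r^2 times it, then the intrinsics apply), "position" and "orientation" of the camera in the world. Camera axes: x right, y down, z forward; pixel columns grow to the right and rows downward; lengths in m; the calibration is good to about 2 mm. A picture is of the moment at which its call begins. get_calibration takes no time and is no camera call.
A pose or a line that the arm cannot do raises arm.Unreachable and nothing moves.
- arm.job_done(): hands the job in, once; it reports no verdict.
Trained networks look in the newest picture that a camera, given by its name, has taken for a name from the list of things; names that differ only in an ending like _2 or _b are one class to them, and where a whole thing is asked for, a point or a joint stands for the part that bears it (a point fixed in the world has none). Each returns a list of dicts, best first, with "p" (0 to 1); they miss things now and then, are a little off and sometimes report something else, mostly with a low value. They report only what shows in the picture. A call takes as long as a camera call.
- nets.look_for(query, camera): "rect" ([left, top, right, bottom] in pixels, round what is visible of it).
Readings, each from a call of its own:
- arm.get_time(): time.
- arm.get_q(): joint angles.
- arm.get_qd(): joint speeds.
- arm.get_joint_torque(): joint torques, N m.
- arm.get_tcp_pos(): TCP position.
- arm.get_eef_rot(): TCP orientation.
- arm.get_wrist_force(): force on the tool from outside, world axes, zero at the start.
- arm.get_torque(): the same for the moment, N m.
- arm.get_grip_width(): opening from 0.0 (shut) to 1.0 (fully open).
Only numpy, scipy, OpenCV 4.12 (cv2) and the standard library are available. Lean on these libraries where they do the work, as an engineer would, in place of code of your own. Each camera call takes 0.05 s, during which the arm holds its last target.

### The job

Clear the materials-lab bench: put the mortar cube and the half prism side by side in the rectangular tray, the drilled core in the round pan, the larger check weight in the wide well of the wooden holder and the smaller one in its narrow well. Set each piece down, do not drop it, upright as it stands now and flat on the floor of its place, and leave the bowl and the brush where they are.

Things in the scene. Friction and masses are not known exactly. Their poses are not given: they have to be found in the camera images.
- core: Drilled concrete core, a grey cylinder standing on end: diameter 54 mm, height 70 mm, about 0.36 kg. Origin: centre of the underside; z up.
- cube: Cast mortar cube, pale grey, 50 x 50 x 50 mm, about 0.28 kg, standing flat; its x and y axes are square to its side faces. Origin: centre of the underside; z up.
- prism: Half of a cast mortar prism, a pale grey block lying flat: 80 mm long along its x, 40 mm wide along its y, 40 mm high; about 0.28 kg. Origin: centre of the underside; z up.
- weight_large: The larger steel check weight (about 0.5 kg), standing: round body of diameter 50 mm from 0 to 28 mm height, a thin neck (diameter 13 mm) to 36 mm, then a cylindrical grip knob of diameter 22 mm from 36 to 56 mm (top). Can be taken by the knob from above. Origin: centre of the underside; z up.
- weight_small: The smaller steel check weight (about 0.2 kg), standing: round body of diameter 32 mm from 0 to 26 mm height, a thin neck (diameter 11 mm) to 33 mm, then a cylindrical grip knob of diameter 18 mm from 33 to 52 mm (top). Can be taken by the knob from above. Origin: centre of the underside; z up.
- tray: Shallow rectangular metal tray, fixed to the bench: outside 126 mm along its x, 186 mm along its y, 15 mm high; walls and floor 3 mm thick, so the inside is 120 x 180 mm and its floor lies 3 mm above the bench. Room for the cube and the half prism side by side along y. Origin: centre of the underside; z up.
- pan: Shallow round steel pan, fixed to the bench: outside diameter 114 mm at the bottom, 124 mm at the rim, 15 mm high, walls and floor 3 mm thick (inside about 108 mm wide at the floor, which lies 3 mm above the bench). Origin: centre of the underside; z up.
- block: Wooden weight holder, fixed to the bench: a block 90 mm along its x, 150 mm along its y, 22 mm high, with two round wells 14 mm deep (their floors 8 mm above the bench) sunk in the top. Wide well: diameter 66 mm, centre at x = 0, y = -33 mm in the block's frame. Narrow well: diameter 48 mm, centre at x = 0, y = +41 mm. Origin: centre of the underside; z up.
- bowl: Bystander, not to be moved: loose metal bowl, rim diameter 120 mm, 55 mm high, on the bench to the robot's right. Origin: centre of the underside; z up.
- brush: Bystander, not to be moved: loose bench brush about 200 mm long lying on the bench to the robot's left. Origin: under its middle; x along its length, the handle towards -x.

How it is judged:
At the end, for the whole second after the job is handed in: Cube and half prism in the tray, core in the pan, larger weight in the wide well, smaller in the narrow well (each within 12 mm of the well centre along x and y); all flat on the floor there (within 4 mm), within 0.12 rad of upright, at rest (x of cube in the frame of tray between -0.06 and 0.06 m and y of cube in the frame of tray between -0.09 and 0.09 m and z of cube in the frame of tray between -0.001 and 0.007 m and x of prism in the frame of tray between -0.06 and 0.06 m and y of prism in the frame of tray between -0.09 and 0.09 m and z of prism in the frame of tray between -0.001 and 0.007 m and horizontal distance between core and pan below 0.034 m and z of core in the frame of pan between -0.001 and 0.007 m and x of weight_large in the frame of block between -0.012 and 0.012 m and y of weight_large in the frame of block between -0.045 and -0.021 m and z of weight_large in the frame of block between 0.004 and 0.0125 m and x of weight_small in the frame of block between -0.012 and 0.012 m and y of weight_small in the frame of block between 0.029 and 0.053 m and z of weight_small in the frame of block between 0.004 and 0.0125 m and angle between each of core, cube, prism, weight_large, weight_small's own z axis and vertical below 0.12 rad and linear speed of each of core, cube, prism, weight_large, weight_small below 0.02 m/s); the robot touches nothing.
It fails at once if a piece is let fall (moving faster than 0.7 m/s with the fingers off it: a drop of more than about 25 mm) ((linear speed of core above 0.7 m/s and contact force between the fingers and core below 0.05 N) or (linear speed of cube above 0.7 m/s and contact force between the fingers and cube below 0.05 N) or (linear speed of prism above 0.7 m/s and contact force between the fingers and prism below 0.05 N) or (linear speed of weight_large above 0.7 m/s and contact force between the fingers and weight_large below 0.05 N) or (linear speed of weight_small above 0.7 m/s and contact force between the fingers and weight_small below 0.05 N)).
It fails at once if the bowl is moved by more than 30 mm (distance of bowl from where it was at the start of the episode above 0.03 m).
It fails at once if the brush is moved by more than 30 mm (distance of brush from where it was at the start of the episode above 0.03 m).
It also fails if it takes over 109 s, if anything falls off the work surface, if the arm or the gripper's body presses on something with over 40 N, if the wrist force passes 120 N, or if a joint passes its speed limit or range.

## Working session

There is one attempt and no reset: what is moved stays moved. The work goes in short steps, each a Python script; the robot and the scene stay as the last script left them, time stands still between calls to the robot, and variables do not carry over. Pictures are saved under pics/ and viewed, and the job is handed in when it is done.

```bash
ls; mkdir -p pics; python3 - <<'E'
from plant import arm, imaging, nets
import cv2
for n in("scene","top"):
    im=imaging.get_image(n); cv2.imwrite(f"pics/{n}0.png",im[:,:,::-1])
    c=imaging.get_calibration(n); print(n,{k:(v.tolist() if hasattr(v,'tolist') else v) for k,v in c.items()})
    for q in "core cube prism weight_large weight_small tray pan block bowl brush".split():
        print(q,[([round(float(x)) for x in d["rect"]],round(float(d["p"]),2)) for d in nets.look_for(q,n)[:2]])
print(arm.get_time(),arm.get_eef_rot(),arm.get_tcp_pos())
E
```

```text
pics
scene {'K': [[515.2699963055596, 0.0, 324.66686442091617], [0.0, 515.2699963055596, 230.57551050129456], [0.0, 0.0, 1.0]], 'k1': -0.021127186877672684, 'position': [1.1562055301518381, 0.5792006208482341, 0.952795516123873], 'orientation': [0.382636040091418, 0.8478768121030281, -0.33712539237582734, -0.14505530716457646]}
core [([335, 201, 357, 235], 0.91)]
cube [([257, 153, 278, 184], 0.59)]
prism [([370, 225, 410, 264], 0.84)]
weight_large [([439, 270, 458, 302], 0.85)]
weight_small [([296, 179, 306, 197], 0.6)]
tray [([329, 278, 436, 364], 0.76)]
pan [([200, 197, 244, 233], 0.95)]
block [([266, 232, 338, 285], 0.92)]
bowl [([198, 122, 241, 154], 0.62)]
brush [([493, 304, 554, 369], 0.59)]
top {'K': [[496.9717389067106, 0.0, 315.89065051872177], [0.0, 496.9717389067106, 237.23065844089035], [0.0, 0.0, 1.0]], 'k1': -0.09133521178332837, 'position': [0.4024796562265239, 0.005343187023745271, 1.3724902935036727], 'orientation': [0.7078303321448762, -0.7046193440345241, 0.03737663584749775, -0.03302707980967304]}
core [([300, 257, 322, 280], 0.66)]
cube [([405, 255, 432, 282], 0.81)]
prism [([253, 255, 273, 288], 0.8)]
weight_large [([192, 258, 210, 280], 0.67)]
weight_small [([368, 267, 382, 282], 0.43)]
tray [([194, 187, 261, 237], 0.88)]
pan [([383, 179, 429, 224], 0.81)]
block [([288, 194, 345, 231], 0.63)]
bowl [([470, 249, 514, 291], 0.72)]
brush [([125, 229, 148, 307], 0.84), ([302, 257, 322, 277], 0.56)]
1.1 [ 1.49331905e-01  9.88787127e-01  1.25586419e-05 -5.53562961e-06] [0.16981253 0.54935357 0.23131825]
```

View pics/scene0.png

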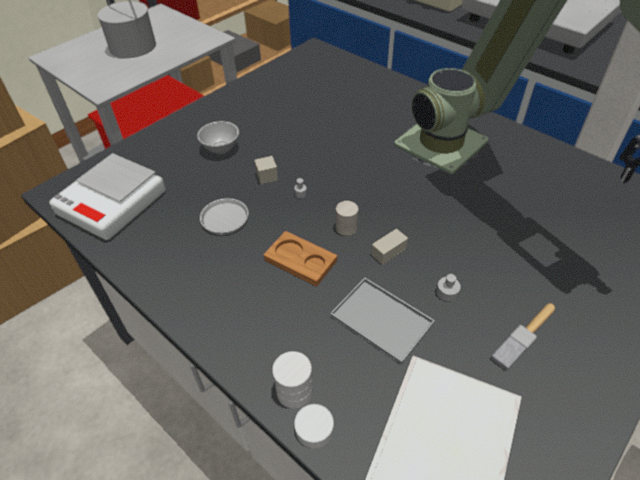

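View pics/top0.png

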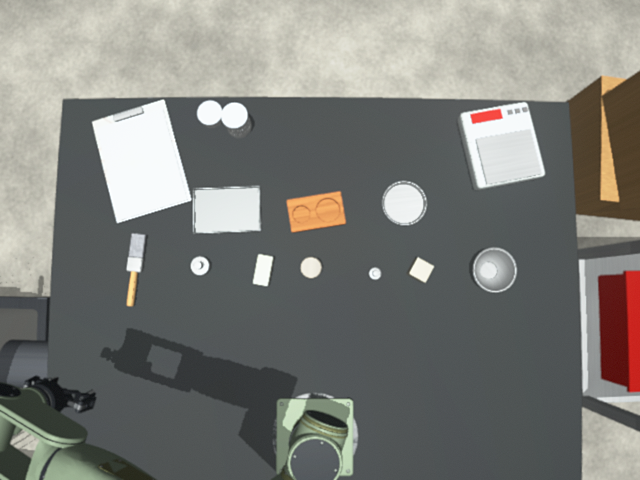

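```bash
python3 - <<'E'
import cv2
im=cv2.imread('pics/top0.png')
cv2.imwrite('pics/topzA.png',cv2.resize(im[170:310,180:310],None,fx=5.0,fy=4.2*5/4.2*0.8571,interpolation=cv2.INTER_CUBIC)) if 0 else None
cv2.imwrite('pics/topzA.png',cv2.resize(im[175:315,180:340],None,fx=4,fy=4,interpolation=cv2.INTER_CUBIC))
cv2.imwrite('pics/topzB.png',cv2.resize(im[170:310,280:440],None,fx=4,fy=4,interpolation=cv2.INTER_CUBIC))
E
```

```text
(no output)
```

View pics/topzA.png

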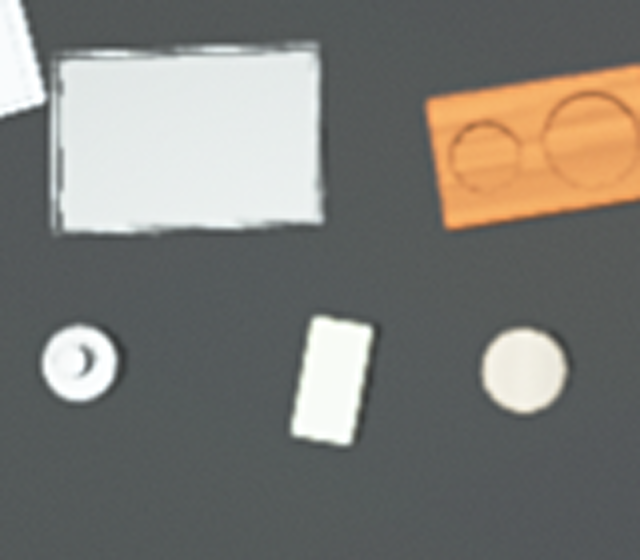

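View pics/topzB.png

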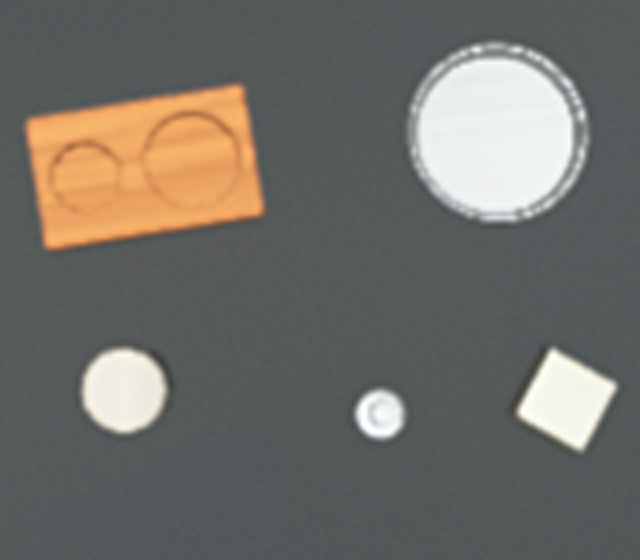

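```bash
cat > est.py <<'E'
import numpy as np, cv2, sys
from scipy.optimize import minimize
from scipy.spatial.transform import Rotation as R
from plant import imaging
def proj(P,c):
    p=(np.asarray(P,float)-c["position"])@R.from_quat(c["orientation"]).as_matrix()
    s=p[:,:2]/p[:,2:]; r2=(s**2).sum(1,keepdims=True); s=s*(1+c["k1"]*r2)
    K=np.array(c["K"]); return s*[K[0,0],K[1,1]]+[K[0,2],K[1,2]]
t=np.linspace(0,2*np.pi,48,endpoint=False); C=np.c_[np.cos(t),np.sin(t)]
def cyl(r0,z0,r1,z1): return np.vstack([np.c_[C*r0,0*t+z0],np.c_[C*r1,0*t+z1]])
def box(x,y,z): return np.array([[a*x/2,b*y/2,h] for a in(-1,1) for b in(-1,1) for h in(0,z)])
M=dict(core=[cyl(.027,0,.027,.07)],cube=[box(.05,.05,.05)],prism=[box(.08,.04,.04)],
 weight_large=[cyl(.025,0,.025,.028),cyl(.0065,.028,.0065,.036),cyl(.011,.036,.011,.056)],
 weight_small=[cyl(.016,0,.016,.026),cyl(.0055,.026,.0055,.033),cyl(.009,.033,.009,.052)],
 tray=[box(.126,.186,.015)],pan=[cyl(.057,0,.062,.015)],block=[box(.09,.15,.022)])
S=8
def render(name,x,c,roi):
    l,tp,r,b=roi; m=np.zeros(((b-tp)*S,(r-l)*S),np.uint8)
    Rz=R.from_euler('z',x[2]).as_matrix()
    for P in M[name]:
        uv=proj(P@Rz.T+[x[0],x[1],0],c); uv=((uv+.5-[l,tp])*S-.5)
        cv2.fillConvexPoly(m,np.round(cv2.convexHull(uv.astype(np.float32))*16).astype(np.int32),255,shift=4)
    return cv2.resize(m,(r-l,b-tp),interpolation=cv2.INTER_AREA)/255.
def ray(uv,c,z):
    K=np.array(c["K"]); d=(np.array(uv)-[K[0,2],K[1,2]])/[K[0,0],K[1,1]]; s=d.copy()
    for _ in range(20): s=d/(1+c["k1"]*(s@s))
    v=R.from_quat(c["orientation"]).apply([*s,1]); p=np.array(c["position"]); return p+v*(z-p[2])/v[2]
def alpha(im,roi,hard):
    l,tp,r,b=roi; g=im[tp:b,l:r].astype(float).max(2)
    bg=np.median(np.r_[g[0],g[-1],g[:,0],g[:,-1]]); 
    hi=bg+ (hard if hard else np.percentile(g,88)-bg)
    a=np.clip((g-bg)/(hi-bg),0,1)
    if hard: a=(a>.5)*1.
    return a
def fit(name,im,cam,rect,yaw0=0,hard=None,pad=6,z=None):
    c=imaging.get_calibration(cam); l,tp,r,b=[int(round(v)) for v in rect]; roi=(l-pad,tp-pad,r+pad,b+pad)
    a=alpha(im,roi,hard); z=z or max(p[:,2].max() for p in M[name])/2
    p0=ray([(l+r)/2,(tp+b)/2],c,z)
    rot=name in("cube","prism","tray","block")
    best=None
    for y0 in ([yaw0] if not rot else yaw0+np.radians([-30,-10,10,30])):
        x0=np.array([p0[0],p0[1],y0]); 
        f=lambda x:np.abs(render(name,x if rot else [x[0],x[1],0],c,roi)-a).sum()
        sim=np.array([x0,x0+[.006,0,0],x0+[0,.006,0],x0+[0,0,.2]]) 
        if not rot: sim=sim[:3,:2]; 
        o=minimize(f,x0 if rot else x0[:2],method='Nelder-Mead',options=dict(initial_simplex=sim,xatol=1e-4,fatol=1e-3))
        if best is None or o.fun<best.fun: best=o
    return best.x,best.fun/a.sum()
E
cat > m.py <<'E'
import cv2,numpy as np
from est import *
T={'core':[300,257,322,280],'cube':[409,256,434,283],'prism':[252,253,274,287],'weight_large':[190,256,210,277],'weight_small':[368,266,383,281],'tray':[193,186,261,234],'pan':[382,180,428,226],'block':[286,191,346,232]}
Sc={'core':[335,201,358,235],'cube':[255,156,277,183],'prism':[371,230,408,263],'weight_large':[438,274,461,300],'weight_small':[293,178,307,198],'tray':[330,279,434,361],'pan':[199,197,249,235],'block':[264,232,338,284]}
it=cv2.imread('pics/top0.png'); isc=cv2.imread('pics/scene0.png')
for n in T:
    y0=np.radians(-10) if n=='block' else 0
    a,e=fit(n,it,'top',T[n],y0); b,e2=fit(n,isc,'scene',Sc[n],y0,hard=40)
    print(n,a.round(4),round(e,3),'|',b.round(4),round(e2,3))
E
python3 m.py
```

```text
core [0.4542 0.0114] 0.056 | [0.4531 0.011 ] 0.449
cube [ 0.4502 -0.2881  1.1117] 0.227 | [ 0.4471 -0.2854  1.0313] 0.212
prism [ 0.4478  0.1423 -0.1708] 0.076 | [ 0.4247  0.1286 -0.067 ] 0.556
weight_large [0.459  0.3156] 0.213 | [0.4449 0.3099] 0.574
weight_small [ 0.4405 -0.1639] 0.084 | [ 0.4377 -0.1651] 0.634
tray [0.6161 0.2479 0.0394] 0.102 | [0.6117 0.2466 0.0376] 0.159
pan [ 0.6361 -0.2477] 0.146 | [ 0.6357 -0.2493] 0.05
block [ 0.6107 -0.0014  0.1661] 0.076 | [ 0.6027 -0.0082  0.1547] 0.156
```

```bash
cat >> m.py <<'E'
    for im,cam,x in((it,'top',a),(isc,'scene',b)):
        pass
    R_=globals().setdefault('RES',{}); R_[n]=(a,b)
def overlay(im,cam,k,items,names,fn,sc):
    l,tp,r,b=items; big=cv2.resize(im[tp:b,l:r],None,fx=sc,fy=sc,interpolation=cv2.INTER_NEAREST); c=imaging.get_calibration(cam)
    for n in names:
        x=RES[n][k]; x=[*x,0][:3]; Rz=R.from_euler('z',x[2]).as_matrix()
        for P in M[n]:
            uv=(proj(P@Rz.T+[x[0],x[1],0],c)+.5-[l,tp])*sc
            cv2.polylines(big,[cv2.convexHull(uv.astype(np.float32)).astype(np.int32)],True,(0,0,255),1)
    cv2.imwrite(fn,big)
overlay(it,'top',0,[180,175,440,295],T,'pics/ovT.png',3)
overlay(isc,'scene',0,[190,140,470,350],T,'pics/ovS.png',2.8)
E
python3 m.py>/dev/null
```

```text
(no output)
```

View pics/ovT.png

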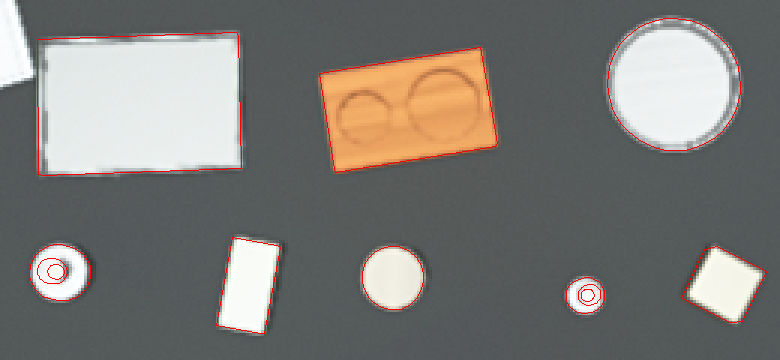

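View pics/ovS.png

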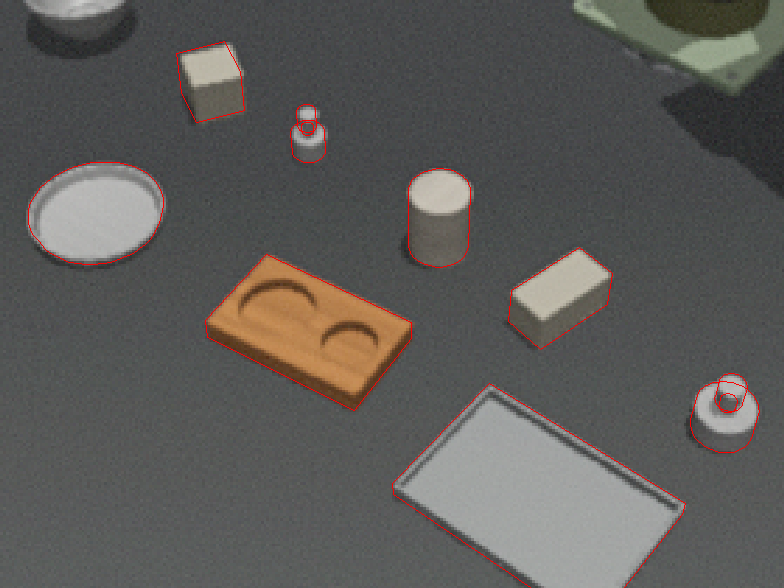

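```bash
cat > h.py <<'E'
import numpy as np
from plant import arm, imaging, nets
def quat(psi): 
    a=(psi+np.pi/2)/2; return [np.cos(a),np.sin(a),0,0]
def inframe(f,x,y): c,s=np.cos(f[2]),np.sin(f[2]); return f[0]+c*x-s*y, f[1]+s*x+c*y
def choose(p1,psi1,p2,psi2):
    best=None;q0=np.array(arm.get_q())
    for k in(-1,0,1):
        a=arm.ik(p1,quat(psi1+k*np.pi)); b=arm.ik(p2,quat(psi2+k*np.pi))
        for k2 in(0,):
            if a is None or b is None: continue
            d=np.abs(np.array(a)-q0).max()+np.abs(np.array(b)-np.array(a)).max()
            if best is None or d<best[0]: best=(d,k)
    return best[1]
def pickplace(name,src,psi1,zt,dst,psi2,floor,op_pre=1.0,op_rel=0.8,F=50,H=0.18):
    s=lambda p,z:[p[0],p[1],z]
    k=choose(s(src,zt),psi1,s(dst,zt+floor),psi2); psi1+=k*np.pi; psi2+=k*np.pi
    t0=arm.get_time()
    arm.grip(op_pre)
    arm.goto(s(src,H),quat(psi1))
    hit=arm.move_straight(s(src,zt),max_speed=.12,until_force=8)
    arm.grip(0.0,F); print(name,'hit',hit,'z',arm.get_tcp_pos()[2].round(4),'width mm',round(arm.get_grip_width()*85,1))
    arm.move_straight(s(src,H),max_speed=.12)
    print(' lifted width',round(arm.get_grip_width()*85,1))
    arm.goto(s(dst,H),quat(psi2))
    arm.move_straight(s(dst,zt+floor+.012),max_speed=.12)
    c=arm.move_straight(s(dst,zt+floor-.003),max_speed=.02,until_force=5)
    print(' contact',c,'z-expected',round(arm.get_tcp_pos()[2]-zt-floor,4),'t',arm.get_time()-t0,arm.get_time())
    arm.grip(op_rel); arm.move_straight(s(dst,H),max_speed=.15)
cube=(.450,-.2876,1.1117); prism=(.4472,.1423,-.1708); core=(.4540,.0112); wl=(.459,.3155); ws=(.440,-.1642)
tray=(.6155,.2477,.039); pan=(.636,-.248); block=(.6100,-.002,.164)
E
cat > r1.py <<'E'
from h import *
pickplace('weight_large',wl,np.pi/2,.032,inframe(block,0,-.033),np.pi/2,.008,op_pre=.6,op_rel=.6)
import cv2
for n in('scene','top'): cv2.imwrite(f'pics/{n}1.png',imaging.get_image(n)[:,:,::-1])
E
python3 r1.py
```

```text
weight_large hit False z 0.0326 width mm 20.2
 lifted width 20.4
 contact True z-expected 0.0006 t 8.200000000000001 9.3
```

```bash
python3 - <<'E'
import cv2
im=cv2.imread('pics/scene1.png'); cv2.imwrite('pics/s1z.png',cv2.resize(im[140:380,180:480],None,fx=2.5,fy=2.5,interpolation=cv2.INTER_CUBIC))
E
```

```text
(no output)
```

View pics/s1z.png

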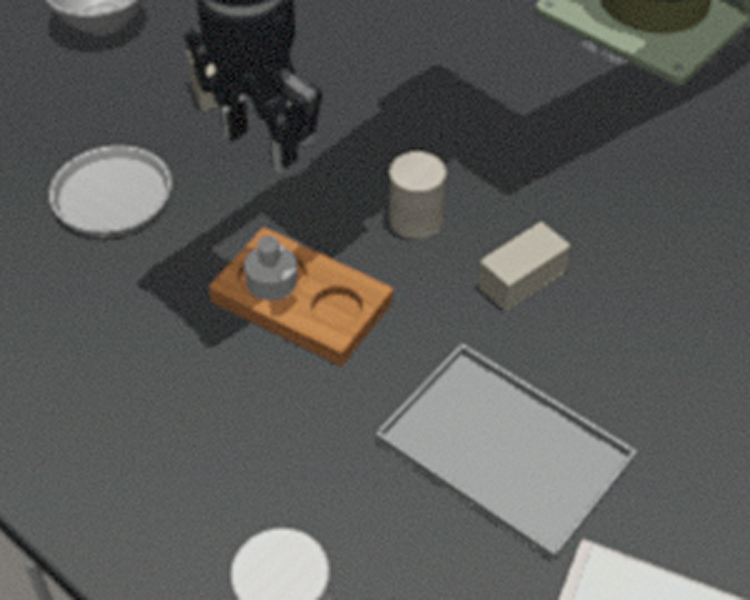

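The large weight stands upright in the wide well (crop about (270,265)). Contact came at the expected height. Next are the small weight, prism and core.

```bash
cat > r2.py <<'E'
from h import *
pickplace('weight_small',ws,np.pi/2,.030,inframe(block,0,.041),0.164+np.pi/2-np.pi/2,.008,op_pre=.55,op_rel=.5)
pickplace('prism',prism,prism[2]+np.pi/2,.010,inframe(tray,0,.045),tray[2]+np.pi/2,.003,op_rel=.75)
pickplace('core',core,np.pi/2,.024,pan,np.pi/2,.003,op_rel=.9)
arm.goto([.45,-.2876,.2],quat(1.11))
import cv2
for n in('scene','top'): cv2.imwrite(f'pics/{n}2.png',imaging.get_image(n)[:,:,::-1])
im=cv2.imread('pics/scene2.png'); cv2.imwrite('pics/s2z.png',cv2.resize(im[140:380,180:480],None,fx=2.5,fy=2.5,interpolation=cv2.INTER_CUBIC))
E
python3 r2.py
```

```text
weight_small hit False z 0.0304 width mm 16.1
 lifted width 15.9
 contact True z-expected 0.0003 t 7.7166 18.6083
prism hit False z 0.0104 width mm 38.8
 lifted width 38.7
 contact True z-expected 0.0005 t 7.991699999999998 28.075
core hit False z 0.0246 width mm 53.0
 lifted width 52.8
 contact True z-expected 0.0007 t 7.983399999999996 37.6917
```

View pics/s2z.png

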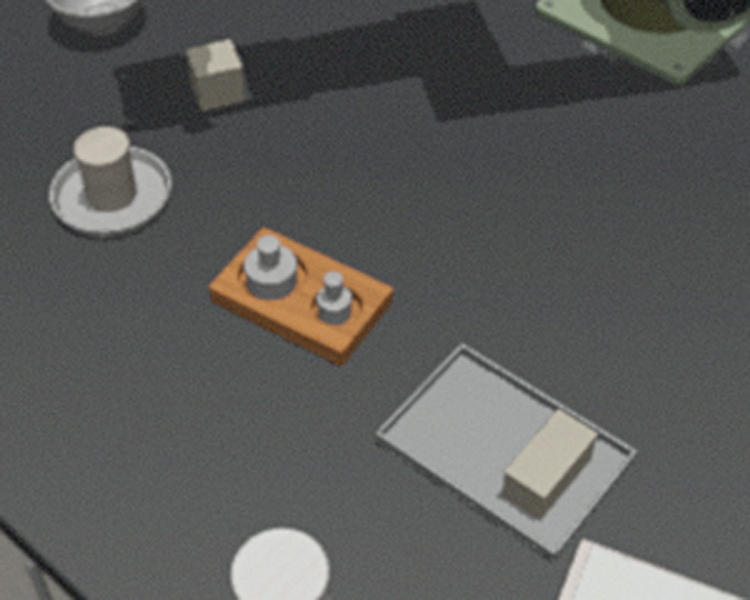

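View pics/top2.png

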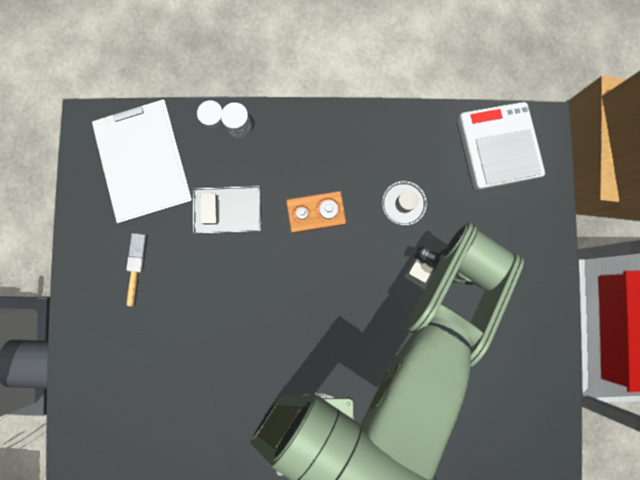

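Four pieces stand upright in their places: the weights in the wells, the prism in the left half of the tray and the core in the pan. Only the cube is left.

```bash
cat > r3.py <<'E'
from h import *
pickplace('cube',cube,cube[2]-np.pi/2,.012,inframe(tray,0,-.04),tray[2],.003,op_rel=.75)
arm.goto([.45,-.1,.25],quat(np.pi/2))
import cv2
arm.goto([.17,.549,.231],quat(1.27))
for n in('scene','top'): cv2.imwrite(f'pics/{n}3.png',imaging.get_image(n)[:,:,::-1])
im=cv2.imread('pics/scene3.png'); cv2.imwrite('pics/s3z.png',cv2.resize(im[140:380,180:480],None,fx=2.5,fy=2.5,interpolation=cv2.INTER_CUBIC))
im=cv2.imread('pics/top3.png'); cv2.imwrite('pics/t3z.png',cv2.resize(im[170:310,110:530],None,fx=1.9,fy=1.9,interpolation=cv2.INTER_CUBIC))
print(arm.get_time())
E
python3 r3.py
```

```text
cube hit False z 0.0126 width mm 49.3
 lifted width 49.3
 contact True z-expected 0.0006 t 9.074999999999996 49.1917
55.15
```

View pics/s3z.png

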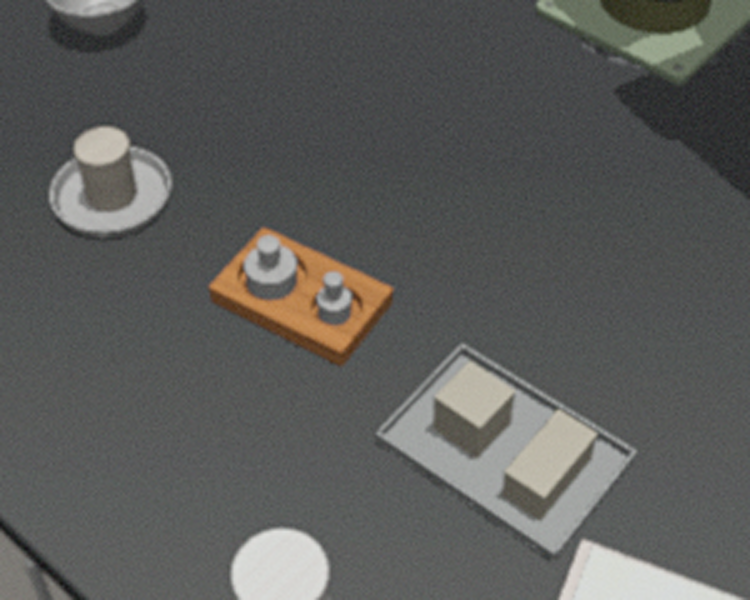

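View pics/t3z.png

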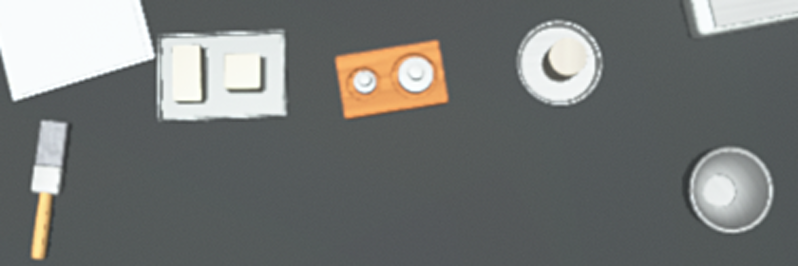

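```bash
cat > chk.py <<'E'
from est import *; from h import *
D=dict(core=(*pan,0,.003),cube=(*inframe(tray,0,-.04),tray[2],.003),prism=(*inframe(tray,0,.045),tray[2],.003),weight_large=(*inframe(block,0,-.033),0,.008),weight_small=(*inframe(block,0,.041),0,.008))
for cam,roi,sc,i in(('scene',[190,180,450,370],3,0),('top',[185,170,440,240],3.1,1)):
    im=cv2.imread(f'pics/{cam}3.png'); l,tp,r,b=roi; big=cv2.resize(im[tp:b,l:r],None,fx=sc,fy=sc,interpolation=cv2.INTER_CUBIC); c=imaging.get_calibration(cam)
    for n,x in D.items():
        Rz=R.from_euler('z',x[2]).as_matrix()
        for P in M[n]:
            uv=(proj(P@Rz.T+[x[0],x[1],x[3]],c)+.5-[l,tp])*sc
            cv2.polylines(big,[cv2.convexHull(uv.astype(np.float32)).astype(np.int32)],True,(0,0,255),1)
    cv2.imwrite(f'pics/chk_{cam}.png',big)
a,b=cv2.imread('pics/top0.png').astype(int),cv2.imread('pics/top3.png').astype(int)
for nm,(l,t_,r,bb) in dict(bowl=(468,245,520,295),brush=(122,230,150,310)).items(): print(nm,np.abs(a-b)[t_:bb,l:r].mean())
E
python3 chk.py
```

```text
bowl 1.5016666666666667
brush 1.4528273809523808
```

View pics/chk_scene.png

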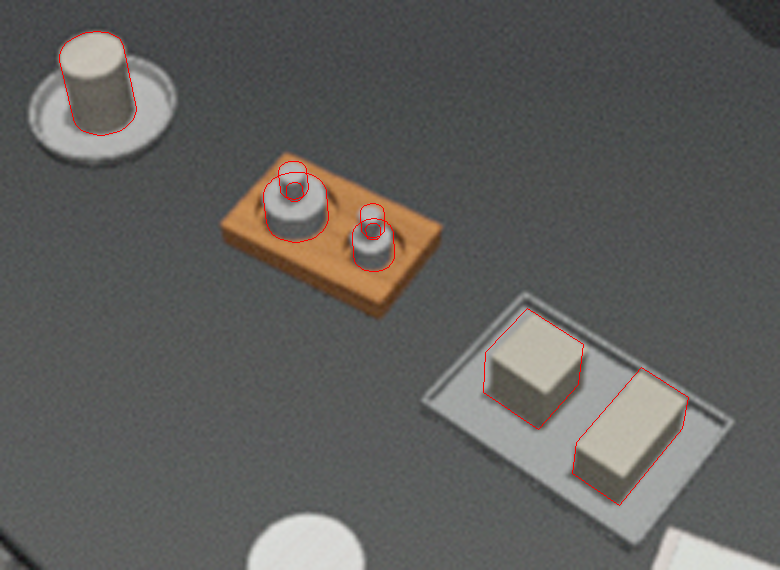

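View pics/chk_top.png

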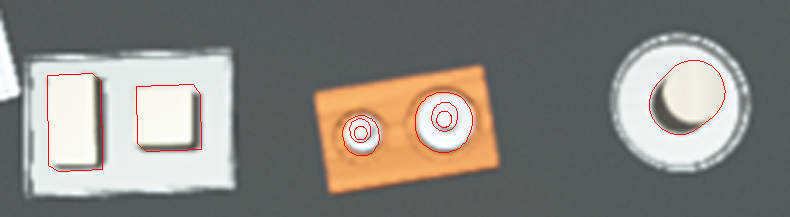

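All five pieces match their planned poses within a few mm in both views, and the bowl and brush have not changed. Handing in.

```bash
python3 -c "
from plant import arm
print(arm.get_time(),arm.get_wrist_force(),abs(arm.get_qd()).max())
arm.job_done()"
```

```text
55.15 [ 0.59417691 -0.28027753 -0.06696278] 0.0030821447448689462
the job is handed in; nothing more can be done
```

I picked and set down all five pieces one at a time and handed the job in at 55 s of the 109 s allowed. `job_done()` gives no verdict, so the checks below are what I have.

- **Placing:** the larger weight is in the wide well, the smaller in the narrow well, the prism and cube are side by side in the tray, and the core is in the pan. Each lowering stopped on contact within 1 mm of the expected floor height.
- **Final pictures:** outlines of the planned poses fit all five pieces within a few mm in both cameras, upright and clear of the arm. I checked this by eye on the overlays and did not fit the final poses numerically. The bowl and brush look unchanged from the first picture.
- **Disagreement:** the first automatic pose fits from the scene camera were poor for several pieces, up to about 27 mm away from the top-camera fits. I used the top-camera fits, which also lined up well when drawn on the scene picture.

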